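# Close the open shaker and lift it off the turntable

## Task

One of the four clear shakers on the turntable has been left with its cap twisted open. With the shaker still standing in its well, twist its cap shut, so that the tab on the cap points squarely at the rib on the side of the shaker; then lift that shaker out of its well, upright all the way, and hold it level and still in the gripper at least 8 cm above where it stood, clear of everything. Finish while holding it in the air, and leave the other shakers in their wells and the bowl and the mortar where they are.

Things in the scene. Friction and masses are not known exactly. Their poses are not given: they have to be found in the camera images.
- shaker_1_mid (a point): the open shaker: clear acrylic, square, 46 x 46 mm, 106 mm tall with cap, 0.11 to 0.24 kg. Point on its centre line half-way up, 53 mm above its underside and 168 mm above the ledge in its well. z up, x towards the side with the rib. Its square well (10 mm deep, 1.5 mm play each side) keeps it from spinning. White shoulder on top, 193 mm above the ledge; only the cap stands above it
- shaker_1_cap_mid (a point): the open shaker's dark steel twist cap: a block 38 mm long (x), 28 mm wide (y, between two grooved flat sides), 28 mm tall, corners rounded, on the shaker's centre line. The point is the cap's middle, 207 mm above the ledge in the well; cap top 221 mm, shoulder below it 193 mm. x points along the tab, a small pointed tab low on one end, reaching 32 mm from the axis. z up
- shaker_1_cap (a joint): angle of that cap on its shaker, rad: 0 is shut (tab over the rib), positive is anticlockwise seen from above. It starts at 0.55 to 1.2 and is shut by turning clockwise; it turns stiffly (0.035 N m), stays where it is left and has no click or stop at 0 (stops at +-1.6). The shaker may be lifted by its cap, which does not come off
- shaker_2_mid (a point): second shaker of the same kind, cap shut; the point as on the first. Stays in its well
- shaker_3_mid (a point): third shaker of the same kind, cap shut; stays in its well
- shaker_4_mid (a point): fourth shaker of the same kind, cap shut; stays in its well
- turntable: black two-tier turntable, turns stiffly (0.2 N m) about its upright axis. Origin on the axis at the ledge, z up. Lower tier 272 mm across, upper 238 mm, its face 115 mm above the ledge, with four square wells 10 mm deep centred 46 mm from the axis along both turntable x and y (neighbours 92 mm apart). Any well may hold the open shaker
- bowl_mid (a point): green ceramic pinch bowl, 96 mm across, 42 mm tall, on the ledge to the right (-y); the point is half-way up. Leave alone
- mortar_mid (a point): olive wood mortar, 110 mm across, 85 mm tall, with its pestle leaning in it up to 145 mm, on the ledge to the left (+y); the point is half-way up the mortar. Leave alone
- shaker_1_rib (a point): the rib of the open shaker: a white nub 9 mm wide, 12 mm tall, standing 5 mm proud of the middle of one side, just below the shoulder's top. The point is the rib's outer face, 28 mm from the shaker's centre line; axes as the shaker's

How it is judged:
On the way, in this order (a step that is already met when the one before it is completed fails the run):
1. the cap is twisted shut (within 0.2 rad) while the shaker still stands in its well (value of joint shaker_1_cap between -0.2 and 0.2 rad and height (world z) of shaker_1_mid below 0.176 m), for 0.2 s.
2. the shaker is lifted 8 cm, upright (height (world z) of shaker_1_mid above 0.248 m and angle between shaker_1_mid's own z axis and vertical below 0.12 rad), for 0.2 s.
At the end, for the whole second after the job is handed in: The once-open shaker is held by the fingers, middle 80 mm or more above where it stood (z > 0.248), within 0.12 rad of upright, still, cap shut within 0.2 rad, touching nothing else; the other shakers stand upright in their wells; bowl and mortar within 20 mm of their places (all of step 2 and value of joint shaker_1_cap between -0.2 and 0.2 rad and linear speed of shaker_1 below 0.03 m/s and angular speed of shaker_1 below 0.2 rad/s and contact force between the fingers and shaker_1 above 0.5 N and contact force between each of turntable, shaker_2, shaker_3, shaker_4 and shaker_1 below 0.05 N and height (world z) of each of shaker_2_mid, shaker_3_mid, shaker_4_mid below 0.174 m and angle between each of shaker_2_mid, shaker_3_mid, shaker_4_mid's own z axis and vertical below 0.1 rad and distance of each of bowl_mid, mortar_mid from where it was at the start of the episode below 0.02 m); the arm keeps its last pose, push and grip.
It fails at once if the shaker is lifted with its cap open (height (world z) of shaker_1_mid above 0.19 m and (value of joint shaker_1_cap above 0.35 rad or value of joint shaker_1_cap below -0.35 rad)).
It fails at once if the shaker is tipped more than 0.35 rad (angle between shaker_1_mid's own z axis and vertical above 0.35 rad).
It fails at once if another shaker leaves its well or is tipped (height (world z) of any of shaker_2_mid, shaker_3_mid, shaker_4_mid above 0.18 m or angle between any of shaker_2_mid, shaker_3_mid, shaker_4_mid's own z axis and vertical above 0.2 rad).
It fails at once if the bowl or the mortar is moved (distance of any of bowl_mid, mortar_mid from where it was at the start of the episode above 0.03 m).
It also fails if it takes over 37 s, if anything falls off the work surface, if the arm or the gripper's body presses on something with over 40 N, if the wrist force passes 120 N, or if a joint passes its speed limit or range.

## Robot

A 7-joint arm with a two-finger parallel gripper is mounted at the origin on the work surface. World frame = base frame: x ahead of the robot, y to its left, z up, the work surface at z = 0. Lengths are in m, angles in rad, forces in N, time in s.
With the tool pointing down it reaches from about 0.35 to 0.9 m from the base axis. Payload 19.9 kg.
Tool frame: the origin (TCP) lies between the finger pads; the fingertips stand 17 mm ahead of it and the grasp point (between the pads) lies 2 mm behind it; y points along the fingers, z is the direction in which the jaws open and shut, and the axes are right-handed (so a half turn about y gives the same grasp; the last joint's range is limited). The gripper opens to 94 mm and grips with 3 to 60 N. Pads are 16 mm wide; open, the fingers measure 119 mm over their backs; the gripper's body (75 mm by 177 mm) begins 78 mm behind the grasp point.
Start: joints at [1.286, 0.417, -0.01, 1.614, 0.005, 1.111, -0.053], TCP at [0.151, -0.606, 0.222] pointing down, gripper open.
Joint ranges: [-2.81, 2.81], [-0.39, 2.02], [-1.27, 1.25], [0.06, 2.57], [-1.19, 4.33], [0.19, 2], [-2.82, 2.82]. Speed limits (rad/s): [1.89, 1.89, 2.39, 2.39, 3.01, 3.01, 3.01].

## Interface

Orientations are given as a unit quaternion [w, x, y, z].
In Python, from rig import manip gives the robot as it stands.
- The arm moves only by the tool servo_tool, never from a script. Its argument "moves" is text: rows parted by semicolons, each of 4 numbers parted by spaces: the shift along the tool's x, y, z in m, then the turn about the tool's y in rad. In form: dx dy dz turn; .... A call has 1 to 8 rows; each row shifts and turns the commanded pose from where the row before left it, along the tool's axes as they then stand; what a row does not reach is not made up. A row lasts 1/10 s, in which the tool goes at most 50 mm and 8.59 degrees, less where a joint would pass 70% of its speed; a pose out of reach is approached as far as the arm can. A call is refused whole if a number of a shift passes 0.05 or a number of a turn 0.15, either way. A call with a gripper value outside its range is refused whole. "jaw" is the closure in counts, from 0 (fully open) to 255 (shut), set as the call begins (left out, the last holds). The fingers move at their own pace and stop on an object; "grip_force" is the grip in N (left out, the last holds). Time passes only in rows, so rows that do not move let the fingers close. It gives the time, the measured TCP pose, the force and the opening at its end, in the units of the state.
- manip.sense(): the state, without advancing time (a new reading comes with each control period).
- manip.camera(name): name is "scene" or "side" or "wrist"; returns a dict with "image" (384x512x3 uint8, blue, green, red), "mtx" (3x3 intrinsics, pixels), "origin" and "attitude" of the camera in the world. Camera axes: x right, y up, looking along -z (the intrinsics and any distortion apply to the point x, -y, -z); pixel columns grow to the right and rows downward; lengths in m; the calibration is good to about 2 mm. A picture is of the moment at which its call begins. There is no depth.
- manip.close_job(): hands the job in, once; it reports no verdict.
The state is a dict: "time_s": time; "q": joint angles; "joint_velocities": joint speeds; "joint_torque": joint torques, N m; "eef_pos": TCP position; "orientation": TCP orientation; "contact_force": force on the tool from outside, world axes, zero at the start; "wrist_torque": the same for the moment, N m; "finger_gap": finger opening in m.
Only numpy, scipy, OpenCV 4.12 (cv2) and the standard library are available. Lean on these libraries where they do the work, as an engineer would, in place of code of your own. Each camera call takes 0.05 s, during which the arm holds its last target. There are 200 camera calls.

## Working session

There is one attempt and no reset: what is moved stays moved. The work goes in short steps, Python scripts to look and compute and a tool call to move; the robot and the scene stay as the last step left them, time stands still between calls to the robot, and variables do not carry over. Pictures are saved under pics/ and viewed, about 8 in all and at most 12, crops included, and the job is handed in when it is done.

Besides the shell and the picture viewer there is one more tool, called after ">>>" by a JSON object that holds its "name" and its "arguments". servo_tool: Moves the arm, as the interface text tells. Its arguments: {"type":"object","properties":{"moves":{"type":"string"},"jaw":{"type":"number"},"grip_force":{"type":"number"}},"required":["moves"]}

```bash
mkdir -p pics; python3 - <<'E'
from rig import manip
import cv2,numpy as np
s=manip.sense();print({k:np.round(v,3).tolist() for k,v in s.items()})
for n in("scene","side","wrist"):
    c=manip.camera(n);cv2.imwrite(f"pics/{n}0.png",c["image"]);print(n,c["mtx"],c["origin"],c["attitude"],[k for k in c])
a=cv2.imread("pics/scene0.png");b=cv2.imread("pics/side0.png")
cv2.imwrite("pics/a.png",a)
E
```

```text
{'time_s': 0.0, 'q': [1.286, 0.418, -0.01, 1.614, 0.005, 1.111, -0.053], 'joint_velocities': [0.0, -0.001, -0.003, -0.001, 0.0, -0.001, -0.001], 'joint_torque': [-0.0, -85.126, 0.638, -42.599, -0.049, 0.019, 0.0], 'eef_pos': [0.151, -0.606, 0.222], 'orientation': [0.086, -0.086, 0.702, -0.701], 'contact_force': [-0.379, 0.238, 0.684], 'wrist_torque': [0.011, 0.03, -0.004], 'finger_gap': 0.094}
scene [[439.77422292   0.         256.3558621 ]
 [  0.         439.77422292 194.70111096]
 [  0.           0.           1.        ]] [1.30083774 0.4512675  0.85978725] [0.45761522 0.20696285 0.37481512 0.77927422] ['image', 'mtx', 'origin', 'attitude']
side [[450.11018205   0.         260.05159425]
 [  0.         450.11018205 191.01454823]
 [  0.           0.           1.        ]] [ 0.44683295 -1.03603653  0.7296783 ] [ 0.85668583  0.51347046 -0.01857496 -0.04574322] ['image', 'mtx', 'origin', 'attitude']
wrist [[283.84524547   0.         254.8523904 ]
 [  0.         283.84524547 188.6352389 ]
 [  0.           0.           1.        ]] [ 0.22763739 -0.5880616   0.38590703] [ 0.78016259 -0.10690487  0.08403346 -0.61061941] ['image', 'mtx', 'origin', 'attitude']
```

View pics/scene0.png

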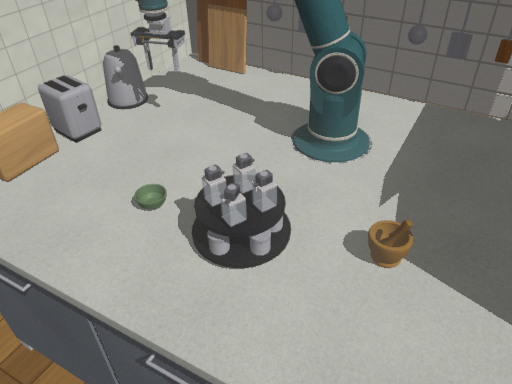

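View pics/side0.png

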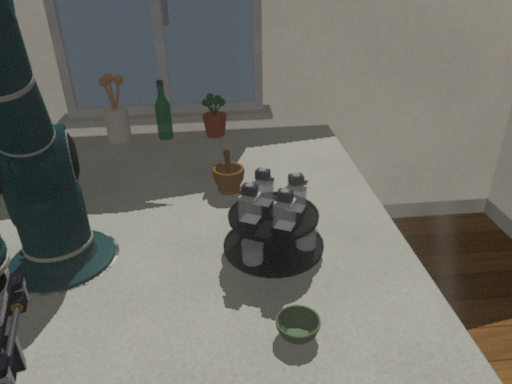

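The scene view shows the turntable at about (240,210) with four caps at (213,173), (245,160), (264,178) and (232,192). The side view shows it at (274,225). I'll zoom both.

```bash
python3 - <<'E'
import cv2,numpy as np
a=cv2.imread("pics/scene0.png")[145:235,190:290];b=cv2.imread("pics/side0.png")[160:250,225:325]
f=lambda i:cv2.resize(i,(400*1,360),interpolation=cv2.INTER_CUBIC)
cv2.imwrite("pics/z.png",cv2.convertScaleAbs(np.hstack([f(a),f(b)]),alpha=1.3,beta=10))
E
```

```text
(no output)
```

View pics/z.png

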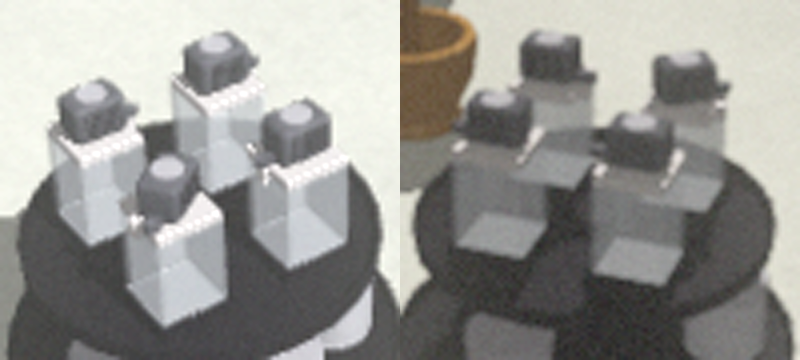

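```bash
cat >h.py <<'E'
from rig import manip
import cv2,numpy as np
from scipy.spatial.transform import Rotation as R
def rot(q): return R.from_quat(np.asarray(q),scalar_first=True)
def cast(c,uv,z):
    uv=np.atleast_2d(uv).astype(float); K=c["mtx"]
    d=np.c_[(uv[:,0]-K[0,2])/K[0,0],-(uv[:,1]-K[1,2])/K[1,1],-np.ones(len(uv))]
    d=rot(c["attitude"]).apply(d); o=np.array(c["origin"])
    return (o+d*((z-o[2])/d[:,2])[:,None])[:,:2]
def proj(c,p):
    v=rot(c["attitude"]).inv().apply(np.atleast_2d(p)-c["origin"]);K=c["mtx"]
    return np.c_[K[0,2]-K[0,0]*v[:,0]/v[:,2],K[1,2]+K[1,1]*v[:,1]/v[:,2]]
E
python3 - <<'E'
from h import *
z=lambda p,o:np.array(p)/4+o
c=manip.camera("scene");a=cast(c,z([(92,92),(215,42),(300,112),(167,167)],[190,145]),.221)
c=manip.camera("side");b=cast(c,z([(100,150-50),(150+0,42),(283,66),(243,127)],[225,160]),.221)
print(a,a.mean(0));print(b,b.mean(0))
s=manip.sense();print(rot(s["orientation"]).as_matrix().round(3))
w=manip.camera("wrist");M=rot(s["orientation"]);print(M.inv().apply(w["origin"]-s["eef_pos"]),(M.inv()*rot(w["attitude"])).as_matrix().round(3))
E
```

```text
[[ 0.58961562 -0.0937439 ]
 [ 0.50645941 -0.05449049]
 [ 0.54697565  0.03030556]
 [ 0.63131964 -0.01241869]] [ 0.56859258 -0.03258688]
[[ 0.51029063 -0.05548573]
 [ 0.54919787  0.02261248]
 [ 0.62940287 -0.02339322]
 [ 0.59217202 -0.10113641]] [ 0.57026585 -0.03935072]
[[-0.97  -0.     0.241]
 [-0.241  0.001 -0.97 ]
 [ 0.    -1.    -0.001]]
[-0.0789274  -0.16401916  0.00075817] [[ 0.001 -0.963 -0.269]
 [-0.001  0.269 -0.963]
 [ 1.     0.001 -0.   ]]
```

>>> {"name": "servo_tool", "arguments": {"moves": "-0.035 -0.02 -0.028 0;-0.035 -0.02 -0.028 0;-0.035 -0.02 -0.028 0;-0.035 -0.02 -0.028 0;-0.035 -0.02 -0.028 0;-0.035 -0.02 -0.028 0;-0.035 -0.01 -0.028 0;-0.035 0 -0.028 0", "jaw": 0, "grip_force": 20}}

```text
time_s: 1.1
eef_pos: [0.3697, -0.3202, 0.3541]
orientation: [-0.087, 0.085, -0.701, 0.703]
contact_force: [0.6, -0.6, -0.5]
finger_gap: 0.0937
```

>>> {"name": "servo_tool", "arguments": {"moves": "-0.035 0 -0.028 0;-0.035 0 -0.028 0;-0.035 0 -0.028 0;-0.035 0 -0.028 0;-0.035 0 -0.028 0;-0.035 0 -0.028 0;-0.035 0 -0.028 0;-0.035 0 -0.028 0"}}

```text
time_s: 1.9
eef_pos: [0.587, -0.0351, 0.3525]
orientation: [-0.086, 0.086, -0.702, 0.702]
contact_force: [0.7, -0.5, 0.5]
finger_gap: 0.0939
```

```bash
python3 - <<'E'
from h import *
s=manip.sense();print(s["time_s"],s["q"],s["eef_pos"],s["contact_force"]);print(rot(s["orientation"]).as_matrix().round(3))
w=manip.camera("wrist");cv2.imwrite("pics/w1.png",w["image"])
print(proj(w,[[.59,-.097,.221],[.507,-.055,.221],[.548,.026,.221],[.63,-.018,.221]]).round())
E
```

```text
1.9 [ 0.40333536  0.29616905 -0.50455861  1.52120378  0.14484122  1.36136313
 -1.44036331] [ 0.5870096  -0.03511833  0.35251427] [ 0.68559323 -0.47408703  0.54618531]
[[-0.971  0.     0.241]
 [-0.241 -0.    -0.971]
 [-0.    -1.     0.   ]]
[[310. 196.]
 [254. 254.]
 [192. 206.]
 [248. 143.]]
```

View pics/w1.png

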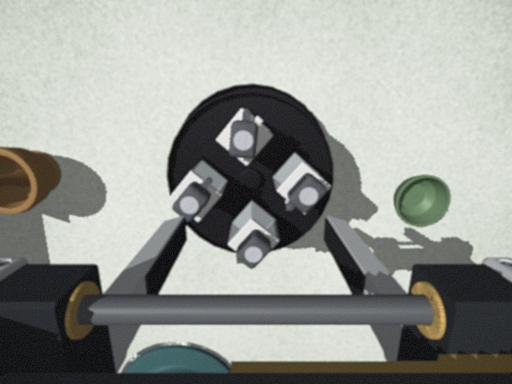

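The wrist view shows four caps at about (244,140), (307,195), (255,250) and (190,205). The top one's cap looks rotated against its body, so I'll zoom.

```bash
python3 - <<'E'
import cv2,numpy as np
a=cv2.imread("pics/w1.png")[95:275,160:340]
cv2.imwrite("pics/w1z.png",cv2.convertScaleAbs(cv2.resize(a[:100],None,fx=4.4,fy=5.5,interpolation=cv2.INTER_CUBIC) if 0 else cv2.resize(a,(600,600),interpolation=cv2.INTER_CUBIC),alpha=1.4,beta=20))
E
```

```text
(no output)
```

View pics/w1z.png

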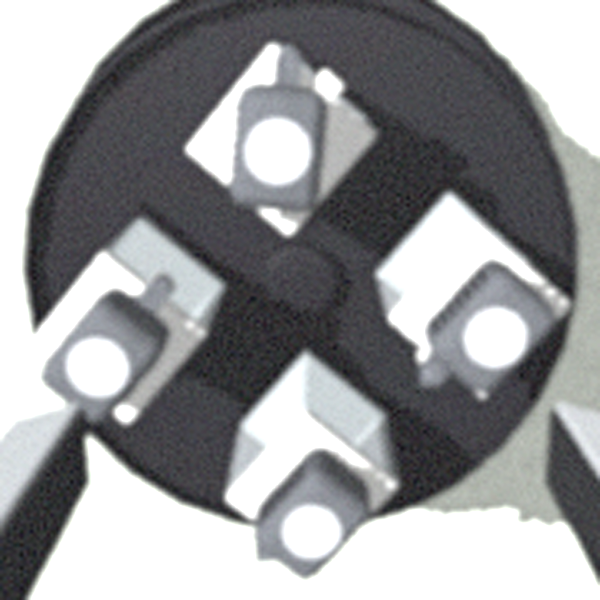

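```bash
python3 - <<'E'
from h import *
w=manip.camera("wrist");Z=lambda p:np.array(p)*.3+[160,95]
co=cast(w,Z([(275,45),(380,130),(290,235),(185,150)]),.193);print(co,co.mean(0))
cap=cast(w,Z([(277,150),(97,368),(310,530),(496,336)]),.221);print("caps",cap,cap.mean(0))
rib=cast(w,Z([(328,82)]),.190)[0];tab=cast(w,Z([(290,50)]),.2)[0]
c=cap[0];print("rib",rib,"tab",tab)
ang=lambda v:np.degrees(np.arctan2(v[1],v[0]))
print("rib ang",ang(rib-c),"tab ang",ang(tab-c),[ang(co[i]-co[j]) for i,j in((0,1),(0,3),(3,2),(1,2))])
print("table diag",ang(cap[0]-cap[2]),ang(cap[1]-cap[3]))
g=w["image"][100:165,215:280];print(np.linalg.norm(rib-c),np.linalg.norm(tab-c))
E
```

```text
[[ 0.66359212  0.00400237]
 [ 0.64552994 -0.03668605]
 [ 0.60326119 -0.01590402]
 [ 0.62285984  0.02550346]] [ 0.63381077 -0.00577106]
caps [[ 0.63360199 -0.00514593]
 [ 0.54987003  0.0355871 ]
 [ 0.50982055 -0.04683425]
 [ 0.59279945 -0.08843765]] [ 0.571523   -0.02620768]
rib [ 0.65633901 -0.01587674] tab [ 0.66332674 -0.00134816]
rib ang -25.265094510368584 tab ang 7.280929443804491 [np.float64(66.06287109542555), np.float64(-27.827941005945036), np.float64(64.67126038791723), np.float64(-26.181699544851917)]
table diag 18.612996367629073 109.0925736797733
0.02514204731072806 0.02996638575850293
```

The top shaker, at about (0.634, -0.006), is the open one. Its rib is at about -26° and its tab at about 7°. I'll hover over it and refine.

>>> {"name": "servo_tool", "arguments": {"moves": "-0.026 0.01 -0.009 0.05;-0.026 0.02 -0.009 0.05;0 0.03 0 0;0 0 0 0", "jaw": 119}}

```text
time_s: 2.4
eef_pos: [0.6316, -0.0077, 0.2886]
orientation: [0.049, -0.053, 0.706, -0.705]
contact_force: [-0.8, -0.8, -0.3]
finger_gap: 0.0654
```

```bash
python3 - <<'E'
from h import *
s=manip.sense();print(s["time_s"],s["q"],s["eef_pos"],s["finger_gap"]);print(rot(s["orientation"]).as_matrix().round(3))
w=manip.camera("wrist");cv2.imwrite("pics/w2.png",w["image"])
p=proj(w,[[.6337,-.0055,.221]])[0];print(p,proj(w,[s["eef_pos"]]))
x,y=(p-[75,75]).astype(int);print(x,y);a=w["image"][y:y+150,x:x+150]
cv2.imwrite("pics/w2z.png",cv2.convertScaleAbs(cv2.resize(a,(600,600),interpolation=cv2.INTER_CUBIC),alpha=1.2,beta=20))
E
```

```text
2.4 [ 0.31654875  0.4219484  -0.48545111  1.49799203  0.19980629  1.27726119
 -1.61797255] [ 0.6316424  -0.00774622  0.28862185] 0.06537919813816093
[[-0.99  -0.006  0.144]
 [-0.144  0.    -0.99 ]
 [ 0.006 -1.    -0.001]]
[251.84804033 201.51907824] [[253.74774412 239.1761145 ]]
176 126
```

View pics/w2z.png

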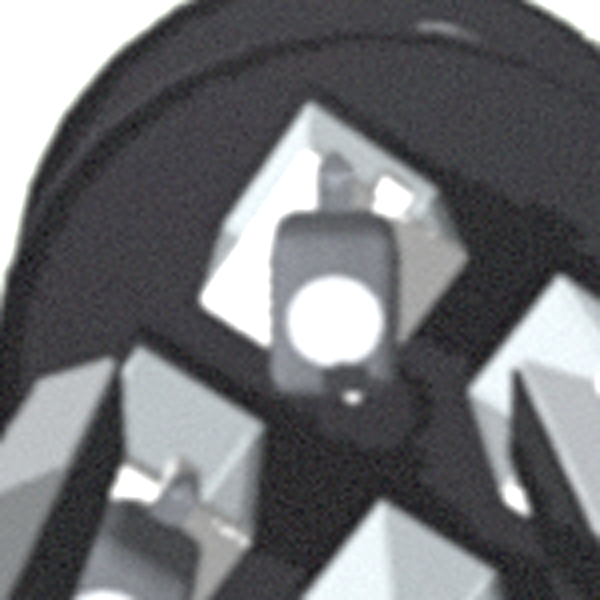

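Close view: cap top dot at zoom (335,322), tab at (335,165), rib at (392,195) and shoulder corners at (200,300) and (315,150). The cap now looks aligned with the tool.

```bash
python3 - <<'E'
from h import *
s=manip.sense();M=rot(s["orientation"])
w=manip.camera("wrist");Z=lambda p:np.array(p)*.25+[176,126]
g=w["image"][200-0:216,250:272].min(2)
m=(w["image"].min(2)>205).astype(np.uint8);n,l,st,ce=cv2.connectedComponentsWithStats(m);i=l[206,260];print("dot",ce[i],st[i])
c=cast(w,ce[i],.221)[0];rib=cast(w,Z([(395,183)]),.193)[0];tab=cast(w,Z([(335,155)]),.199)[0]
e=cast(w,Z([(274,225),(274,375),(397,225),(397,375)]),.221)
ang=lambda v:np.degrees(np.arctan2(v[1],v[0]))
print(c,rib,tab,np.linalg.norm(rib-c),np.linalg.norm(tab-c),ang(rib-c),ang(tab-c),ang(e[0]-e[1]),ang(e[2]-e[3]))
print("tool x ang",ang(-M.as_matrix()[:2,0]),"delta tool",M.inv().apply(np.r_[c,.214]-s["eef_pos"]))
E
```

```text
dot [260.73208279 274.11789454] [    0     0   512   384 94839]
[ 0.56386335 -0.02415336] [ 0.656682   -0.02421705] [ 0.66243969 -0.00895211] 0.09281866964559675 0.09974152710566606 -0.03931747867685185 8.766404890701654 7.60860186314232 9.298737717221035
tool x ang 8.249863606111083 delta tool [0.06972568 0.0775405  0.00614497]
```

```bash
python3 - <<'E'
from h import *
s=manip.sense();M=rot(s["orientation"])
w=manip.camera("wrist");Z=lambda p:np.array(p)*.25+[176,126]
print(w["image"][206,250:272].min(1))
c=cast(w,Z([(335,322)]),.221)[0];co=cast(w,Z([(200,300),(315,150),(470,258),(435,200)]),[.193]*1+[.193,.193,.193] if 0 else .193)
rib=cast(w,Z([(395,183)]),.193)[0];tab=cast(w,Z([(335,155)]),.199)[0]
ang=lambda v:np.degrees(np.arctan2(v[1],v[0]))
print(c,rib,tab,np.linalg.norm(rib-c),np.linalg.norm(tab-c),ang(rib-c),ang(tab-c),"edge",ang(co[1]-co[0]))
print("delta tool",M.inv().apply(np.r_[c,.214]-s["eef_pos"]))
E
```

```text
[205 207 204 204 204 202 201 202 201 200 198 197 197 198 202 203 203 204
 202 188 144  92]
[ 0.63020897 -0.01363058] [ 0.65715262 -0.02453335] [ 0.66293006 -0.00916586] 0.02906597208632689 0.03302428215056259 -22.030758437810462 7.769908542422168 edge -28.959593480117615
delta tool [0.00329786 0.07906191 0.00503561]
```

>>> {"name": "servo_tool", "arguments": {"moves": "0.003 0.02 0.005 0;0 0.02 0 0;0 0 0 0;0 0 0 0"}}

```text
time_s: 2.95
eef_pos: [0.6311, -0.0133, 0.2542]
orientation: [-0.051, 0.05, -0.705, 0.705]
contact_force: [0.1, 0.1, -0.3]
finger_gap: 0.0498
```

```bash
python3 - <<'E'
from h import *
s=manip.sense();M=rot(s["orientation"]);print(s["time_s"],s["eef_pos"],s["finger_gap"],s["contact_force"],M.as_matrix().round(4).tolist())
w=manip.camera("wrist");cv2.imwrite("pics/w3.png",w["image"])
c=np.array([.6302,-.0136,.221]);p=proj(w,[c])[0];print(p)
a=w["image"][110:310,160:360]
cv2.imwrite("pics/w3z.png",cv2.convertScaleAbs(cv2.resize(a,(600,600),interpolation=cv2.INTER_CUBIC),alpha=1.2,beta=20))
E
```

```text
2.95 [ 0.63113981 -0.01331783  0.2542255 ] 0.04983383580993874 [ 0.11122602  0.07754511 -0.298707  ] [[-0.9897, 0.0015, 0.143], [-0.143, -0.0001, -0.9897], [-0.0015, -1.0, 0.0003]]
[254.09764029 220.79999711]
```

View pics/w3z.png

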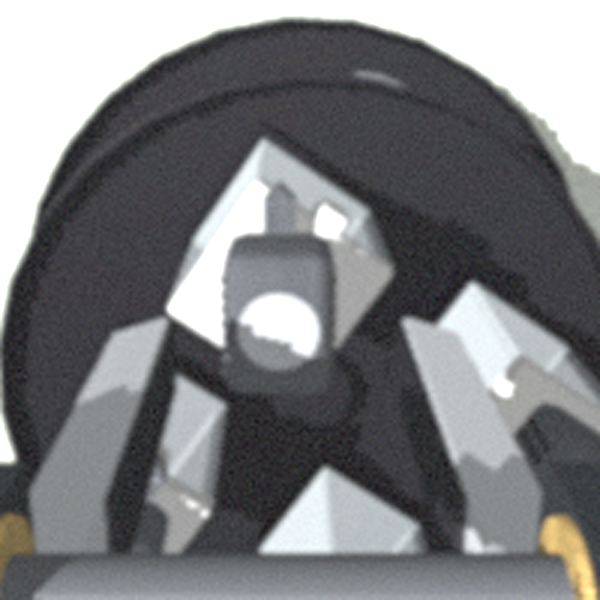

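The cap dot is at (279,328) in the crop, midway between the fingers, and matches the prediction to within 1 mm. I'll descend and grip the cap.

>>> {"name": "servo_tool", "arguments": {"moves": "-0.001 0.015 0 0;0 0.015 0 0;0 0.01 0 0;0 0 0 0;0 0 0 0"}}

```text
time_s: 3.5
eef_pos: [0.6315, -0.0129, 0.2117]
orientation: [0.051, -0.051, 0.705, -0.705]
contact_force: [-0.6, -0.2, 0.4]
finger_gap: 0.0501
```

>>> {"name": "servo_tool", "arguments": {"moves": "0 0 0 0;0 0 0 0;0 0 0 0;0 0 0 0;0 0 0 0;0 0 0 0", "jaw": 255, "grip_force": 20}}

```text
time_s: 4.1
eef_pos: [0.6317, -0.013, 0.2124]
orientation: [0.051, -0.051, 0.705, -0.705]
contact_force: [0.3, 0.2, -1.1]
finger_gap: 0.0279
```

>>> {"name": "servo_tool", "arguments": {"moves": "0 0 0 0.1;0 0 0 0.1;0 0 0 0.1;0 0 0 0.1;0 0 0 0.1;0 0 0 0.1;0 0 0 0;0 0 0 0"}}

```text
time_s: 4.9
eef_pos: [0.6317, -0.0129, 0.2124]
orientation: [0.159, -0.159, -0.689, 0.689]
contact_force: [-0.1, 0.2, -1.3]
finger_gap: 0.0277
```

```bash
python3 - <<'E'
from h import *
s=manip.sense();M=rot(s["orientation"]).as_matrix();print(s["time_s"],s["q"],s["eef_pos"],s["finger_gap"],s["contact_force"],s["wrist_torque"],np.degrees(np.arctan2(-M[1,0],-M[0,0])))
w=manip.camera("wrist");cv2.imwrite("pics/w4.png",w["image"])
a=w["image"][110:310,160:360]
cv2.imwrite("pics/w4z.png",cv2.convertScaleAbs(cv2.resize(a,(600,600),interpolation=cv2.INTER_CUBIC),alpha=1.2,beta=20))
E
```

```text
4.9 [ 0.22925797  0.46109784 -0.34945806  1.59618751  0.17057306  1.11473413
 -2.18572386] [ 0.63167053 -0.01289813  0.21237353] 0.027671899557039855 [-0.07580938  0.21701811 -1.31550817] [ 0.07568478  0.14377243 -0.05078512] -25.953478956708246
```

View pics/w4z.png

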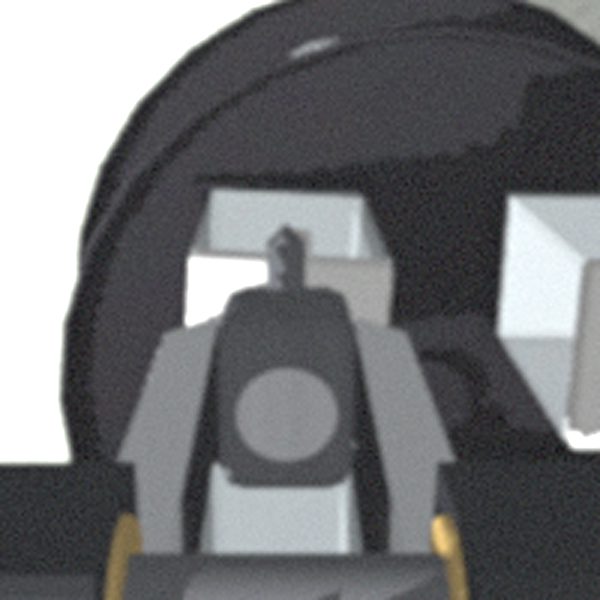

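The tab at (287,240) points squarely at the middle of the shoulder's edge, which runs (187,258) to (393,262), about 1° off. The rib shows just behind it. I'll lift.

>>> {"name": "servo_tool", "arguments": {"moves": "0 0 0 0;0 -0.008 0 0;0 -0.012 0 0;0 -0.015 0 0;0 -0.015 0 0;0 -0.015 0 0;0 -0.015 0 0;0 -0.015 0 0", "grip_force": 30}}

```text
time_s: 5.75
eef_pos: [0.6318, -0.013, 0.309]
orientation: [-0.16, 0.16, 0.689, -0.689]
contact_force: [-0.2, 0.5, -1.6]
finger_gap: 0.0276
```

>>> {"name": "servo_tool", "arguments": {"moves": "0 -0.015 0 0;0 -0.01 0 0;0 -0.005 0 0;0 0 0 0;0 0 0 0;0 0 0 0;0 0 0 0;0 0 0 0"}}

```text
time_s: 6.55
eef_pos: [0.6317, -0.013, 0.3371]
orientation: [0.16, -0.16, -0.689, 0.689]
contact_force: [-0.1, -0.2, -1.5]
finger_gap: 0.0278
```

```bash
python3 - <<'E'
from h import *
s=manip.sense();print(s["time_s"],s["eef_pos"],s["finger_gap"],s["contact_force"],np.abs(s["joint_velocities"]).max())
w=manip.camera("wrist")["image"][110:310,160:360];b=manip.camera("side");print(proj(b,[[.63,-.013,.3]]))
f=lambda i:cv2.resize(i,(400,400),interpolation=cv2.INTER_CUBIC)
cv2.imwrite("pics/e.png",cv2.convertScaleAbs(np.hstack([f(w),f(b["image"][90:250,220:380])]),alpha=1.2,beta=20))
E
```

```text
6.55 [ 0.63166929 -0.01296048  0.33712591] 0.027805406280269958 [-0.0809689  -0.19083088 -1.54631621] 0.0031965268200203865
[[295.99791045 146.05773811]]
```

View pics/e.png

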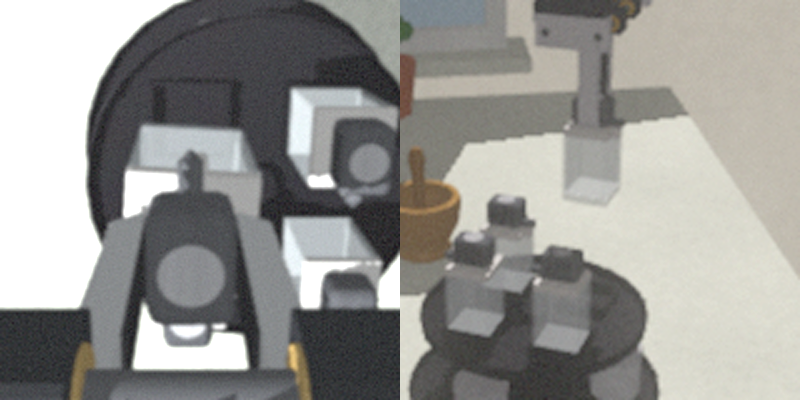

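The shaker hangs upright and clear, about 12 cm up. The tab at (190,160) is still square to the shoulder's edge, and the other three stand in their wells.

```bash
python3 -c "
from rig import manip
print(manip.close_job())"
```

```text
the job is handed in; nothing more can be done
None
```

I gripped the open shaker's cap across its flat sides and twisted it 0.60 rad clockwise while the shaker stood in its well. I then lifted the shaker about 12.5 cm straight up by the cap and handed the job in at about 6.6 s.

- **Cap:** after the twist, the tab was within about 2° of square to the rib side, and it still looked square after the lift.
- **Hold:** the shaker hung upright and still at 30 N grip, with the finger gap steady at 27.8 mm. It was clear of everything in the last side view.
- **Other objects:** the other three shakers were upright in their wells in the last views. I never went near the bowl or the mortar, but I did not measure their positions again at the end.
- **Disagreement:** the first wrist-camera position of the cap was about 8 mm off, probably because the arm was still moving. I measured again from close by, with the arm at rest, before gripping; that matched the scene camera within about 2 mm.

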